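Lock the bayonet cap on the filter housing

TASK

Close the filter housing: pick the bayonet cap up by its bar, set it in the housing's mouth, feel for the position where its two lugs drop through the slots, push it down against the spring and twist it clockwise to the stop, then let it go so that it springs back and stays locked, level, in the housing. Do not force the cap, and leave the beaker, crucible, weighing dish and weight where they stand.

Things in the scene. Friction and masses are not known exactly. Their poses are not given: they have to be found in the camera images.
- cap_mid (a point): Loose bayonet cap, 57.5 mm high, 0.1 to 0.2 kg: a grey disc (60 mm across, 25.5 to 33.5 mm up) with a grip bar above and a steel plug below, standing upright (z up) on the plug's nose. This point is on its axis, 29 mm above the underside. Plug 36 mm across, its lowest 5 mm tapered to 28 mm. Half a turn makes no difference.
- cap_bar (a point): Centre of the cap's grip bar, 45.5 mm above the cap's underside: the bar is 46 mm long along the cap's x, 12 mm wide along its y and 24 mm high, standing on the disc. It runs right above the lugs. Axes as the cap's.
- cap_lugs (a point): Point on the cap's axis level with the middle of its two opposite lugs, 13 mm above its underside. The lugs stick out of the plug along the cap's +x and -x to 25 mm from the axis; 8 mm wide, 6 mm high (10 to 16 mm above the underside). The disc starts 9.5 mm above their tops.
- cap: The same cap; origin on its axis at its underside, 29 mm below cap_mid; same axes.
- housing: Fixed filter housing: base plate 100 mm (x) by 92 mm (y) by 10 mm, round aluminium shell with pipe stubs on both sides along y, and a steel slotted ring 72 mm across on top. Origin on its axis at the underside, on the worktop; z up.
- mouth (a point): Mouth centre in the ring's top face, 60 mm up. Bore 39 mm. Two opposite slots, 29 degrees wide (lug play 0.045 rad each way), nominally 50 degrees anticlockwise (from above) of the housing's +x and -x; the ring is clamped up to 0.6 rad either way of that, not shown in these readings: look or feel. Lugs resting on the face: nose 10 mm inside, the cap turns there with light friction.
- under_lip (a point): Point on the housing's axis level with the underside of the lip, 7 mm below the ring's face. From each slot a channel runs clockwise (from above) under the lip; lug tops must be below this level to pass. The disc meets the ring's face when they are 9.5 mm below the face. Anticlockwise is a wall.
- locked (a point): Where cap_mid is when locked, on the axis 69 mm above the underside. 50 degrees clockwise of the slots an end notch is cut 3 mm up into the lip; a hard stop follows 3 to 5 degrees further. Let go at the stop, the cap springs up into the notches: lug tops 4 mm below the ring's face, disc 5.5 mm above it. Let go short of them, it stays lower or comes out.
- plate_top (a point): Top centre, at rest, of the sprung plate inside, on the axis 12 mm below the ring's face; the cap's nose meets it here. It pushes up with 0.9 N for each mm pressed: about 10 to 12 N with the lugs under the lip, 7 N when locked.
- beaker: Bystander: small glass beaker, 58 mm wide, 68 mm high; origin at its underside.
- crucible: Bystander: porcelain crucible, 43 mm wide, 34 mm high; origin at its underside.
- weigh_boat_1: Bystander: white weighing dish, 69 mm square, 16 mm high; origin at its underside.
- calibration_weight: Bystander: calibration weight, 28 mm wide, 52 mm high; origin at its underside.
There are look-alikes about, which are no part of the job. What is shaped like the cap but green, red or yellow is not meant.

How it is judged:
By the outcome, as a careful person would: the job done as asked, in the order asked, and still so for the second after the job is handed in, with the robot touching nothing.
It also fails if it takes over 64 s, if anything falls off the work surface, if the arm or the gripper's body presses on something with over 40 N, if the wrist force passes 120 N, or if a joint passes its speed limit or range.

ROBOT

A 6-joint arm with a two-finger parallel gripper is mounted at the origin on a cart in front of the work surface, level with it; the furniture and walls round the work are solid. World frame = base frame: x ahead of the robot, y to its left, z up, the work surface at z = 0. Lengths are in m, angles in rad, forces in N, time in s.
With the tool pointing down it reaches from about 0.35 to 0.775 m from the base axis. Payload 5.5 kg.
Tool frame: the origin (TCP) lies between the finger pads; the fingertips stand 11 mm ahead of it and the grasp point (between the pads) lies 8 mm behind it (tips_ahead is the distance from the TCP to the fingertips, in m); z points along the fingers, y is the line along which they close (so a half turn about z gives the same grasp; the last joint's range is limited). The gripper opens to 85 mm and grips with 20 to 120 N. Pads are 22 mm wide; open, the fingers measure 114 mm over their backs; the gripper's body (76 mm by 85 mm) begins 54 mm behind the grasp point. The pads swing forward as they close: fully open they stand 13 mm farther back than shut.
Start: joints at [-1.272, 0.313, 0.046, 1.304, 0, 1.431], TCP at [0.244, -0.521, 0.242] pointing down, gripper open.
Joint ranges: [-2.76, 2.76], [-0.86, 1.69], [-1.03, 1.26], [-2.2, 2.34], [-1.47, 1.5], [-3.14, 3.14]. Speed limits (rad/s): [2.57, 2.57, 3.14, 3.14, 3.14, 3.14].

INTERFACE

Orientations are given as a unit quaternion [w, x, y, z].
In Python, from workcell import * gives the robot as it stands. The module is installed in compiled form; this text tells all that it offers.
- The arm moves only by the tool jog_arm, never from a script. Its argument "moves" is a list of rows, each an object with "fingers": the closure, from 0 (fully open) to 1 (shut); "slide": the shift along the tool's x, y, z in mm, a list of three; "angular": the turn, a rotation vector about the tool's x, y, z in degrees, a list of three. A call has 1 to 10 rows; each row is the pose to reach, as a shift and turn from the pose commanded when the call began, along the tool's axes at that moment; what a row does not reach only later rows make up. A row lasts 1/12 s, in which the tool goes at most 41.7 mm and 7.16 degrees, less where a joint would pass 70% of its speed; a pose out of reach is approached as far as the arm can. A call with a gripper value outside its range is refused whole. The fingers move at their own pace and stop on an object; "squeeze" is the grip in N (left out, the last holds). Time passes only in rows, so rows that repeat a pose let the fingers close. It gives the time, the measured TCP pose, the force, the opening and the grip force at its end, in the units of the state.
- get_state(): the state, without advancing time (a new reading comes with each control period).
- read_camera(name): name is "side" or "top" or "wrist"; returns a dict with "color" (400x640x3 uint8, red, green, blue), "fovy" (degrees; the focal length in pixels is half the picture's height over the tangent of half this angle, whatever the lens; pixels are square), "cx", "cy" (the principal point, pixels), "world_from_camera" (4x4, takes a point from camera to world coordinates); the wrist camera has in their place "tool_from_camera" (4x4, takes a point from camera to tool coordinates, whose origin is the TCP and whose axes are the flange's). Camera axes: x right, y down, z forward; pixel columns grow to the right and rows downward; lengths in m; the calibration is good to about 2 mm. A picture is of the moment at which its call begins: read the wrist's pose just before it. There is no depth.
- hand_in(): hands the job in; it is judged then, once.
Trained networks look in a picture, given as the dict that the camera call returned (one of the last four; its "shot" number tells which), for a name from the list of things; names that differ only in an ending like _2 or _b are one class to them, and where a whole thing is asked for, a point or a joint stands for the part that bears it (a point fixed in the world has none). Each returns a list of dicts, best first, with "p" (0 to 1); they miss things now and then, are a little off and sometimes report something else, mostly with a low value. They report only what shows in the picture. A call takes as long as a camera call. They do not tell look-alikes from the thing itself.
- look_for(target, picture): "point" ([column, row] in pixels, amid what is visible of it).
- tip_of(target, picture): "point" ([column, row] in pixels: a listed point, or the origin of a listed thing).
The state is a dict: "clock": time; "joint_pos": joint angles; "qvel": joint speeds; "tau": joint torques, N m; "tcp_pos": TCP position; "orientation": TCP orientation; "wrist_force": force on the tool from outside, world axes, zero at the start; "ft_torque": the same for the moment, N m; "finger_gap": finger opening in m; "grip_force": force on a finger pad.
Only numpy, scipy, OpenCV 4.12 (cv2) and the standard library are available. Lean on these libraries where they do the work, as an engineer would, in place of code of your own. Each camera call takes 0.05 s, during which the arm holds its last target. There are 200 camera calls.

## Working session

There is one attempt and no reset: what is moved stays moved. The work goes in short steps, Python scripts to look and compute and a tool call to move; the robot and the scene stay as the last step left them, time stands still between calls to the robot, and variables do not carry over. Pictures are saved under pics/ and viewed, at most 10 in all, crops included, and the job is handed in when it is done.

Besides the shell and the picture viewer there is one more tool, called after ">>>" as a command line: name --argument value ..., lists and objects as JSON in quotes. jog_arm: Moves the arm, as the interface text tells. Its arguments: {"type":"object","properties":{"moves":{"type":"array","items":{"type":"object","properties":{"fingers":{"type":"number"},"slide":{"type":"array","items":{"type":"number"}},"angular":{"type":"array","items":{"type":"number"}}}}},"squeeze":{"type":"number"}},"required":["moves"]}

```bash
mkdir -p pics; cat > h.py <<'E'
from workcell import *
import numpy as np, cv2
from scipy.spatial.transform import Rotation as R
def T():
    s=get_state(); q=s['orientation']; M=np.eye(4); M[:3,:3]=R.from_quat([q[1],q[2],q[3],q[0]]).as_matrix(); M[:3,3]=s['tcp_pos']; return M
def cam(n):
    M=T(); p=read_camera(n)
    p['W']=p['world_from_camera'] if 'world_from_camera' in p else M@np.array(p['tool_from_camera'])
    p['f']=p['color'].shape[0]/2/np.tan(np.radians(p['fovy'])/2); return p
def at_z(p,uv,z):
    W=np.array(p['W']); d=W[:3,:3]@np.array([(uv[0]-p['cx'])/p['f'],(uv[1]-p['cy'])/p['f'],1]); o=W[:3,3]
    return o+d*(z-o[2])/d[2]
def px(p,X):
    c=np.linalg.inv(p['W'])@np.append(X,1); return np.array([p['cx']+p['f']*c[0]/c[2],p['cy']+p['f']*c[1]/c[2]])
def save(p,n): cv2.imwrite('pics/'+n,cv2.cvtColor(p['color'],cv2.COLOR_RGB2BGR))
E
python3 - <<'E'
from h import *
np.set_printoptions(precision=3,suppress=True)
print(T())
ims=[]
for n in ['top','side']:
    p=cam(n); save(p,n+'.png')
    for t,z in [('cap_bar',.0455),('cap_mid',.029),('mouth',.06),('housing',0)]:
        for r in tip_of(t,p)[:4]: print(n,t,r['p'],np.round(r['point']),at_z(p,r['point'],z))
    for t in ['beaker','crucible','weigh_boat_1','calibration_weight']:
        for r in look_for(t,p)[:1]: print(n,t,r['p'],np.round(r['point']),at_z(p,r['point'],.02))
E
```

```text
[[ 0.905  0.425 -0.001  0.244]
 [ 0.425 -0.905  0.002 -0.52 ]
 [ 0.    -0.002 -1.     0.241]
 [ 0.     0.     0.     1.   ]]
top cap_bar 0.86 [252. 214.] [0.452 0.211 0.046]
top cap_bar 0.83 [328. 154.] [ 0.621 -0.014  0.046]
top cap_bar 0.74 [219. 150.] [0.645 0.305 0.046]
top cap_bar 0.64 [292. 216.] [0.444 0.094 0.046]
top cap_mid 0.87 [329. 151.] [ 0.634 -0.017  0.029]
top cap_mid 0.75 [290. 214.] [0.452 0.101 0.029]
top cap_mid 0.7 [216. 152.] [0.642 0.317 0.029]
top cap_mid 0.52 [252. 215.] [0.452 0.214 0.029]
top mouth 0.78 [340. 210.] [ 0.458 -0.044  0.06 ]
top housing 0.69 [340. 208.] [ 0.465 -0.044  0.   ]
top beaker 0.57 [365. 149.] [ 0.638 -0.126  0.02 ]
top crucible 0.65 [438. 166.] [ 0.58  -0.338  0.02 ]
top weigh_boat_1 0.69 [410. 173.] [ 0.563 -0.255  0.02 ]
side cap_bar 0.86 [359. 202.] [ 0.619 -0.028  0.045]
side cap_bar 0.78 [292. 173.] [0.454 0.195 0.045]
side cap_bar 0.52 [293. 186.] [0.446 0.102 0.045]
side cap_mid 0.74 [289. 174.] [0.446 0.218 0.029]
side cap_mid 0.66 [294. 193.] [0.448 0.091 0.029]
side cap_mid 0.6 [359. 204.] [ 0.624 -0.013  0.029]
side mouth 0.55 [306. 205.] [ 0.467 -0.038  0.06 ]
side mouth 0.46 [306. 204.] [ 0.466 -0.033  0.06 ]
side housing 0.8 [308. 225.] [ 0.469 -0.047  0.   ]
side housing 0.59 [377. 290.] [ 0.581 -0.34   0.   ]
side crucible 0.76 [379. 280.] [ 0.589 -0.33   0.02 ]
side weigh_boat_1 0.66 [359. 265.] [ 0.557 -0.271  0.02 ]
side calibration_weight 0.66 [391. 267.] [ 0.629 -0.293  0.02 ]
```

View pics/top.png

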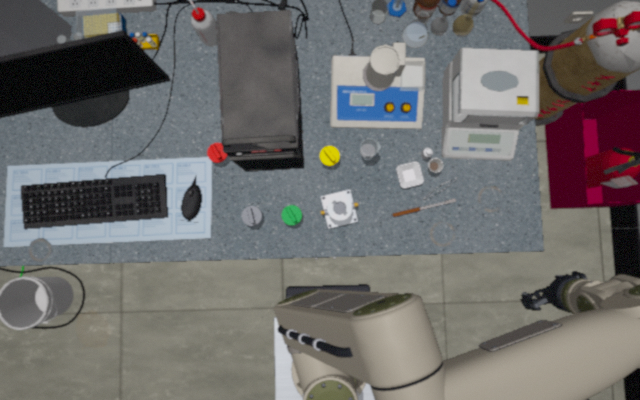

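View pics/side.png

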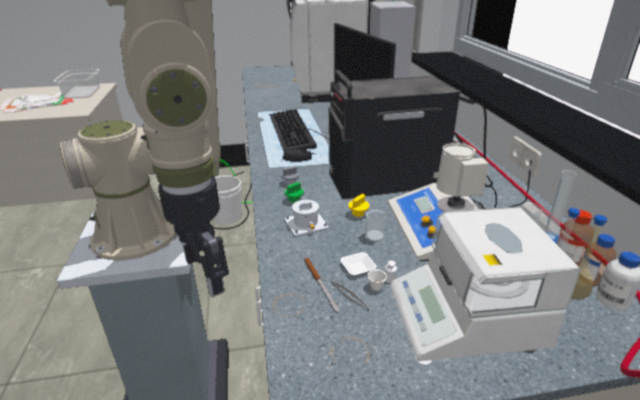

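Four cap-shaped things in the top view: grey (252,215), green (292,215), red (218,152) and yellow (330,155). The grey one fits the description. The housing is at (340,210). I'll confirm it in a crop.

```bash
python3 - <<'E'
import cv2
a=cv2.imread('pics/top.png')[140:240,205:365]; cv2.imwrite('pics/c1.png',cv2.resize(a,None,fx=5,fy=5,interpolation=cv2.INTER_CUBIC))
E
```

```text
(no output)
```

View pics/c1.png

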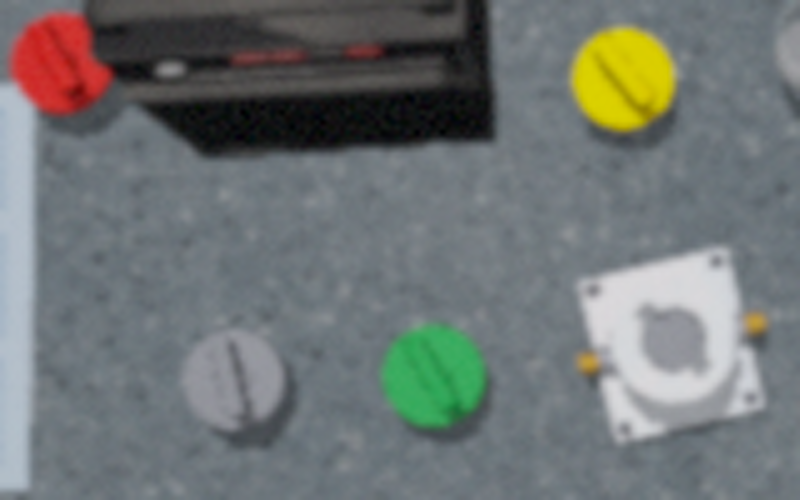

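>>> jog_arm --moves '[{"slide": [300,-254,0],"fingers": 0},{"slide": [300,-254,0]},{"slide": [300,-254,0]},{"slide": [300,-254,0]},{"slide": [300,-254,0]},{"slide": [300,-254,0]},{"slide": [300,-254,0]},{"slide": [300,-254,0]},{"slide": [300,-254,0]},{"slide": [300,-254,0]}]'

```text
schema error: expected keys fingers, slide, angular
```

The grey cap (crop (235,382)) is confirmed: its bar runs nearly along world x. The housing slots show at crop (645,312) and (700,365), about 48° from world +x towards +y.

>>> jog_arm --moves '[{"slide": [300,-254,0],"angular": [0,0,0],"fingers": 0},{"slide": [300,-254,0],"angular": [0,0,0],"fingers": 0},{"slide": [300,-254,0],"angular": [0,0,0],"fingers": 0},{"slide": [300,-254,0],"angular": [0,0,0],"fingers": 0},{"slide": [300,-254,0],"angular": [0,0,0],"fingers": 0},{"slide": [300,-254,0],"angular": [0,0,0],"fingers": 0},{"slide": [300,-254,0],"angular": [0,0,0],"fingers": 0},{"slide": [300,-254,0],"angular": [0,0,0],"fingers": 0},{"slide": [300,-254,0],"angular": [0,0,0],"fingers": 0},{"slide": [300,-254,0],"angular": [0,0,0],"fingers": 0}]'

```text
clock: 1.73
tcp_pos: [0.4088, -0.1593, 0.2427]
orientation: [-0.0, 0.976, 0.219, 0.001]
wrist_force: [0.2, 0.3, -0.2]
finger_gap: 0.0856
grip_force: 0.0
```

```bash
python3 - <<'E'
from h import *
np.set_printoptions(precision=4,suppress=True)
p=cam('wrist'); save(p,'w1.png'); print(p['W'], T())
print(get_state()['joint_pos'])
for t,z in [('mouth',.06),('housing',0),('cap_bar',.0455)]:
    for r in tip_of(t,p)[:3]: print(t,r['p'],np.round(r['point']),at_z(p,r['point'],z))
E
```

```text
[[ 0.4272 -0.8594 -0.2808  0.4808]
 [-0.9041 -0.4061 -0.1326 -0.1243]
 [-0.0001  0.3105 -0.9506  0.3741]
 [ 0.      0.      0.      1.    ]] [[ 0.9031  0.4294  0.0013  0.4092]
 [ 0.4294 -0.9031  0.0017 -0.1584]
 [ 0.0019 -0.001  -1.      0.2427]
 [ 0.      0.      0.      1.    ]]
[-0.554   0.0493 -0.2773  1.244   0.0022  2.1438]
mouth 0.91 [237.  86.] [ 0.4609 -0.0412  0.06  ]
housing 0.74 [249.  88.] [ 0.4614 -0.0395  0.    ]
cap_bar 0.91 [109.  36.] [0.4497 0.0987 0.0455]
```

View pics/w1.png

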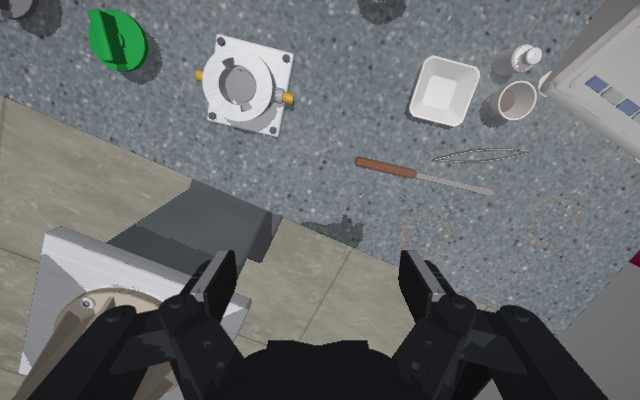

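>>> jog_arm --moves '[{"slide": [76,-91,0],"angular": [0,0,-70],"fingers": 0},{"slide": [76,-91,0],"angular": [0,0,-70],"fingers": 0},{"slide": [76,-91,0],"angular": [0,0,-70],"fingers": 0},{"slide": [76,-91,0],"angular": [0,0,-70],"fingers": 0},{"slide": [76,-91,0],"angular": [0,0,-70],"fingers": 0},{"slide": [76,-91,0],"angular": [0,0,-70],"fingers": 0},{"slide": [76,-91,0],"angular": [0,0,-70],"fingers": 0},{"slide": [76,-91,0],"angular": [0,0,-70],"fingers": 0},{"slide": [76,-91,0],"angular": [0,0,-70],"fingers": 0},{"slide": [76,-91,0],"angular": [0,0,-70],"fingers": 0}]'

```text
clock: 2.77
tcp_pos: [0.4381, -0.0502, 0.2422]
orientation: [0.0, 0.673, 0.739, -0.0]
wrist_force: [0.5, 0.7, 0.6]
finger_gap: 0.0856
grip_force: 0.0
```

>>> jog_arm --moves '[{"slide": [0,0,0],"angular": [0,0,-70],"fingers": 0},{"slide": [0,0,0],"angular": [0,0,-70],"fingers": 0},{"slide": [0,0,0],"angular": [0,0,-70],"fingers": 0},{"slide": [0,0,0],"angular": [0,0,-70],"fingers": 0},{"slide": [0,0,0],"angular": [0,0,-70],"fingers": 0},{"slide": [0,0,0],"angular": [0,0,-70],"fingers": 0},{"slide": [0,0,0],"angular": [0,0,-70],"fingers": 0},{"slide": [0,0,0],"angular": [0,0,-70],"fingers": 0},{"slide": [0,0,0],"angular": [0,0,-70],"fingers": 0},{"slide": [0,0,0],"angular": [0,0,-70],"fingers": 0}]'

```text
clock: 3.6
tcp_pos: [0.4381, -0.0503, 0.2422]
orientation: [0.0, 0.128, 0.992, -0.0]
wrist_force: [-0.8, -0.0, 0.2]
finger_gap: 0.0853
grip_force: 0.0
```

>>> jog_arm --moves '[{"slide": [0,0,0],"angular": [0,0,-22],"fingers": 0},{"slide": [0,0,0],"angular": [0,0,-22],"fingers": 0},{"slide": [0,0,0],"angular": [0,0,-22],"fingers": 0},{"slide": [0,0,0],"angular": [0,0,-22],"fingers": 0},{"slide": [0,0,0],"angular": [0,0,-22],"fingers": 0},{"slide": [0,0,0],"angular": [0,0,-22],"fingers": 0}]'

```text
clock: 4.1
tcp_pos: [0.4381, -0.0494, 0.2422]
orientation: [-0.0, -0.06, 0.998, -0.0]
wrist_force: [0.3, 0.0, -0.3]
finger_gap: 0.0855
grip_force: 0.0
```

```bash
cat >> h.py <<'E'
def ortho(p,c,z,half=.05,n=500):
    # world-aligned view of plane z: up=+x, left=+y
    s=[(1,1),(1,-1),(-1,-1),(-1,1)]
    src=np.float32([px(p,[c[0]+a*half,c[1]+b*half,z]) for a,b in s]); dst=np.float32([[0,0],[n,0],[n,n],[0,n]])
    return cv2.cvtColor(cv2.warpPerspective(p['color'],cv2.getPerspectiveTransform(src,dst),(n,n)),cv2.COLOR_RGB2BGR)
E
python3 - <<'E'
from h import *
np.set_printoptions(precision=4,suppress=True)
p=cam('wrist'); save(p,'w2.png'); M=T(); print(M, np.degrees(np.arctan2(M[1,0],M[0,0])))
for t,z in [('mouth',.06),('housing',0),('cap_bar',.0455)]:
    for r in tip_of(t,p)[:3]: print(t,r['p'],np.round(r['point']),at_z(p,r['point'],z))
cv2.imwrite('pics/o2.png',ortho(p,(.461,-.041),.06))
E
```

```text
[[-0.9927 -0.1207 -0.      0.4381]
 [-0.1207  0.9927 -0.0002 -0.0492]
 [ 0.0001 -0.0002 -1.      0.2423]
 [ 0.      0.      0.      1.    ]] -173.067546095499
mouth 0.94 [321. 200.] [ 0.4645 -0.0413  0.06  ]
housing 0.75 [322. 186.] [ 0.4641 -0.0395  0.    ]
cap_bar 0.91 [528. 208.] [0.449  0.2158 0.0455]
cap_bar 0.87 [322. 301.] [ 0.6165 -0.0202  0.0455]
cap_bar 0.72 [437. 195.] [0.4462 0.0994 0.0455]
```

View pics/o2.png

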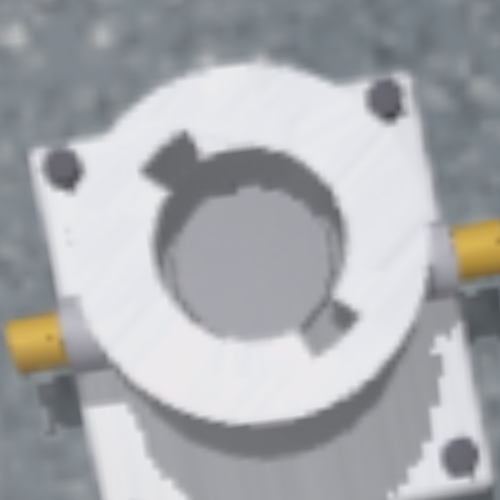

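The rectified view shows the mouth centred at about (252,245), which is world (0.462,-0.041). The slots at (163,150) and (336,336) lie 43° anticlockwise of world +x. Next I go over the grey cap.

>>> jog_arm --moves '[{"slide": [-24,261,50],"angular": [0,0,-13],"fingers": 0},{"slide": [-24,261,50],"angular": [0,0,-13],"fingers": 0},{"slide": [-24,261,50],"angular": [0,0,-13],"fingers": 0},{"slide": [-24,261,50],"angular": [0,0,-13],"fingers": 0},{"slide": [-24,261,50],"angular": [0,0,-13],"fingers": 0},{"slide": [-24,261,50],"angular": [0,0,-13],"fingers": 0},{"slide": [-24,261,50],"angular": [0,0,-13],"fingers": 0},{"slide": [-24,261,50],"angular": [0,0,-13],"fingers": 0},{"slide": [-24,261,50],"angular": [0,0,-13],"fingers": 0},{"slide": [-24,261,50],"angular": [0,0,-13],"fingers": 0}]'

```text
clock: 5.13
tcp_pos: [0.4294, 0.213, 0.1923]
orientation: [-0.0, -0.175, 0.985, -0.0]
wrist_force: [-1.0, -0.2, -0.6]
finger_gap: 0.0856
grip_force: 0.0
```

```bash
python3 - <<'E'
from h import *
np.set_printoptions(precision=4,suppress=True)
p=cam('wrist'); save(p,'w3.png'); M=T(); print(M, np.degrees(np.arctan2(M[1,0],M[0,0])))
c=None
for t,z in [('cap_bar',.0455),('cap_mid',.029)]:
    for r in tip_of(t,p)[:3]: print(t,r['p'],np.round(r['point']),at_z(p,r['point'],z))
cv2.imwrite('pics/o3.png',ortho(p,(.450,.214),.0575))
E
```

```text
[[-0.9393 -0.3431  0.0003  0.4297]
 [-0.3431  0.9393 -0.0004  0.2126]
 [-0.0001 -0.0005 -1.      0.1925]
 [ 0.      0.      0.      1.    ]] -159.9345704164473
cap_bar 0.95 [203. 163.] [0.446  0.0987 0.0455]
cap_bar 0.74 [311. 202.] [0.4478 0.2135 0.0455]
cap_bar 0.62 [ 70. 268.] [ 0.6159 -0.016   0.0455]
cap_mid 0.95 [ 80. 262.] [ 0.6185 -0.0177  0.029 ]
cap_mid 0.72 [212. 161.] [0.4458 0.1015 0.029 ]
cap_mid 0.7 [313. 202.] [0.4527 0.2169 0.029 ]
```

View pics/o3.png

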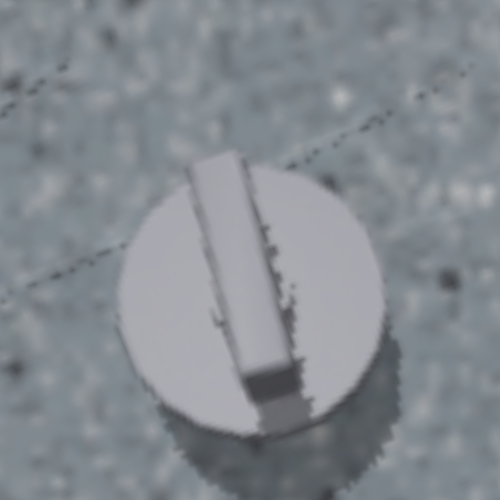

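The bar top's corners are (187,168), (238,152), (292,360) and (242,376), so its centre is world (0.447,0.216) at 14.7°.

>>> jog_arm --moves '[{"slide": [-17.5,-3,60],"angular": [0,0,5.3],"fingers": 0},{"slide": [-17.5,-3,60],"angular": [0,0,5.3],"fingers": 0},{"slide": [-17.5,-3,90],"angular": [0,0,5.3],"fingers": 0},{"slide": [-17.5,-3,110],"angular": [0,0,5.3],"fingers": 0},{"slide": [-17.5,-3,125],"angular": [0,0,5.3],"fingers": 0},{"slide": [-17.5,-3,135],"angular": [0,0,5.3],"fingers": 0},{"slide": [-17.5,-3,141],"angular": [0,0,5.3],"fingers": 0},{"slide": [-17.5,-3,145],"angular": [0,0,5.3],"fingers": 0},{"slide": [-17.5,-3,145],"angular": [0,0,5.3],"fingers": 0},{"slide": [-17.5,-3,145],"angular": [0,0,5.3],"fingers": 0}]'

```text
clock: 6.12
tcp_pos: [0.4476, 0.2166, 0.048]
orientation: [0.001, -0.129, 0.992, 0.0]
wrist_force: [-0.1, -0.0, 0.0]
finger_gap: 0.0857
grip_force: 0.0
```

>>> jog_arm --squeeze 50 --moves '[{"slide": [0,0,0],"angular": [0,0,0],"fingers": 1},{"slide": [0,0,0],"angular": [0,0,0],"fingers": 1},{"slide": [0,0,0],"angular": [0,0,0],"fingers": 1},{"slide": [0,0,0],"angular": [0,0,0],"fingers": 1},{"slide": [0,0,0],"angular": [0,0,0],"fingers": 1},{"slide": [0,0,0],"angular": [0,0,0],"fingers": 1},{"slide": [0,0,0],"angular": [0,0,0],"fingers": 1},{"slide": [0,0,0],"angular": [0,0,0],"fingers": 1},{"slide": [0,0,0],"angular": [0,0,0],"fingers": 1},{"slide": [0,0,0],"angular": [0,0,0],"fingers": 1}]'

```text
clock: 6.95
tcp_pos: [0.447, 0.2167, 0.0474]
orientation: [0.0, -0.129, 0.992, -0.0]
wrist_force: [-0.4, -0.6, 1.8]
finger_gap: 0.0111
grip_force: 54.5
```

>>> jog_arm --moves '[{"slide": [0,0,-10],"angular": [0,0,0],"fingers": 1},{"slide": [0,0,-30],"angular": [0,0,0],"fingers": 1},{"slide": [0,0,-60],"angular": [0,0,0],"fingers": 1},{"slide": [0,0,-90],"angular": [0,0,0],"fingers": 1},{"slide": [0,0,-100],"angular": [0,0,0],"fingers": 1},{"slide": [0,0,-100],"angular": [0,0,0],"fingers": 1},{"slide": [0,0,-100],"angular": [0,0,0],"fingers": 1}]'

```text
clock: 7.53
tcp_pos: [0.4471, 0.2167, 0.1474]
orientation: [0.001, -0.129, 0.992, 0.0]
wrist_force: [0.6, -1.1, -2.5]
finger_gap: 0.0112
grip_force: 54.3
```

```bash
python3 - <<'E'
from h import *
np.set_printoptions(precision=4,suppress=True)
s=get_state(); print(s['wrist_force'],s['ft_torque'],s['finger_gap'],s['joint_pos'])
p=cam('wrist'); M=T(); print(M, np.degrees(np.arctan2(M[1,0],M[0,0])))
save(p,'w4.png')
# predicted cap centre: disc top centre 12.5mm below bar... tip_of in tool frame
for t,dz in [('cap_bar',0.0005),('cap_mid',.017),('cap_lugs',.033)]:
    for r in tip_of(t,p)[:2]:
        X=at_z(p,r['point'],M[2,3]-dz); print(t,r['p'],np.round(r['point']),X,(np.linalg.inv(M)@np.append(X,1))[:3])
E
```

```text
[ 0.5668 -1.1449 -2.456 ] [-0.0284  0.0638 -0.0367] 0.011197671632767232 [ 0.2897  0.2139 -0.3259  1.0299 -0.0001  0.0306]
[[-0.9666 -0.2561 -0.0013  0.4462]
 [-0.2561  0.9666 -0.0005  0.2164]
 [ 0.0013 -0.0002 -1.      0.1463]
 [ 0.      0.      0.      1.    ]] -165.1609035889573
cap_bar 0.91 [182. 167.] [0.4138 0.1419 0.1458] [ 0.0504 -0.0637  0.0006]
cap_bar 0.85 [317. 261.] [0.4468 0.2171 0.1458] [-0.0007  0.0005  0.0005]
cap_mid 0.66 [ 57. 292.] [0.5191 0.0682 0.1293] [-0.0325 -0.1619  0.017 ]
cap_mid 0.62 [317. 251.] [0.45   0.218  0.1293] [-0.0041  0.0005  0.017 ]
cap_lugs 0.97 [317. 235.] [0.4473 0.2176 0.1133] [-0.0013  0.0008  0.033 ]
cap_lugs 0.86 [197. 160.] [0.4184 0.1362 0.1133] [ 0.0474 -0.0704  0.0331]
```

View pics/w4.png

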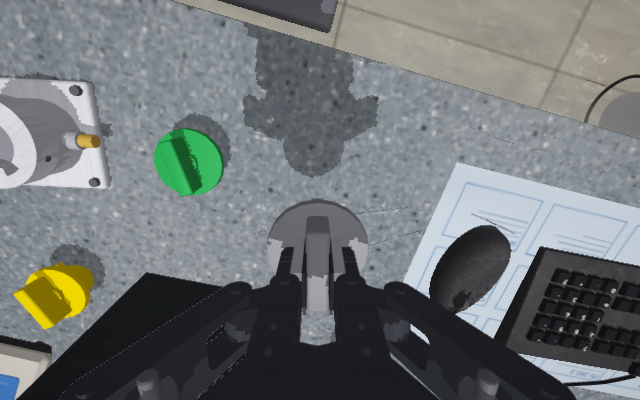

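The cap is held upright and its centre is within about 1 mm of the TCP. Next I carry it over the mouth and turn the bar to 43°.

>>> jog_arm --moves '[{"slide": [52,-253.5,0],"angular": [0,0,-28],"fingers": 1},{"slide": [52,-253.5,0],"angular": [0,0,-28],"fingers": 1},{"slide": [52,-253.5,0],"angular": [0,0,-28],"fingers": 1},{"slide": [52,-253.5,0],"angular": [0,0,-28],"fingers": 1},{"slide": [52,-253.5,0],"angular": [0,0,-28],"fingers": 1},{"slide": [52,-253.5,0],"angular": [0,0,-28],"fingers": 1},{"slide": [52,-253.5,0],"angular": [0,0,-28],"fingers": 1},{"slide": [52,-253.5,15],"angular": [0,0,-28],"fingers": 1},{"slide": [52,-253.5,30],"angular": [0,0,-28],"fingers": 1},{"slide": [52,-253.5,30],"angular": [0,0,-28],"fingers": 1}]'

```text
clock: 8.57
tcp_pos: [0.4589, -0.042, 0.1138]
orientation: [-0.003, -0.364, 0.931, 0.002]
wrist_force: [-0.4, -0.3, -1.2]
finger_gap: 0.0107
grip_force: 54.2
```

>>> jog_arm --moves '[{"slide": [0,0,0],"angular": [0,0,0],"fingers": 1},{"slide": [0,0,0],"angular": [0,0,0],"fingers": 1}]'

```text
clock: 8.73
tcp_pos: [0.4613, -0.0414, 0.1172]
orientation: [-0.0, -0.365, 0.931, 0.0]
wrist_force: [-0.7, 0.2, -1.0]
finger_gap: 0.0108
grip_force: 54.2
```

```bash
python3 - <<'E'
from h import *
np.set_printoptions(precision=4,suppress=True)
s=get_state(); print(s['wrist_force'],s['ft_torque'],s['finger_gap'],s['joint_pos'])
p=cam('wrist'); M=T(); print(M, np.degrees(np.arctan2(M[1,0],M[0,0])))
save(p,'w5.png')
for t,dz in [('cap_bar',0.0005),('cap_mid',.017),('cap_lugs',.033),('housing',M[2,3]),('mouth',M[2,3]-.06)]:
    for r in tip_of(t,p)[:2]:
        X=at_z(p,r['point'],M[2,3]-dz); print(t,r['p'],np.round(r['point']),X)
E
```

```text
[-0.7     0.2419 -0.9507] [0.0592 0.01   0.0066] 0.010792900708939571 [-0.263   0.1805 -0.4498  0.9416 -0.0001 -1.0112]
[[-0.7326 -0.6806  0.      0.4618]
 [-0.6806  0.7326 -0.0001 -0.0413]
 [ 0.     -0.0001 -1.      0.1176]
 [ 0.      0.      0.      1.    ]] -137.10726199922155
cap_bar 0.97 [313. 261.] [ 0.462  -0.0427  0.1171]
cap_bar 0.89 [452. 302.] [0.4287 0.0312 0.1171]
cap_mid 0.78 [438. 292.] [0.4326 0.0351 0.1006]
cap_mid 0.73 [318. 251.] [ 0.4626 -0.0385  0.1006]
cap_lugs 0.71 [431. 280.] [0.4332 0.0384 0.0846]
cap_lugs 0.65 [315. 235.] [ 0.4619 -0.0424  0.0846]
housing 0.81 [316. 198.] [ 0.4635 -0.0395  0.    ]
housing 0.67 [316. 234.] [ 0.491  -0.0143  0.    ]
```

View pics/w5.png

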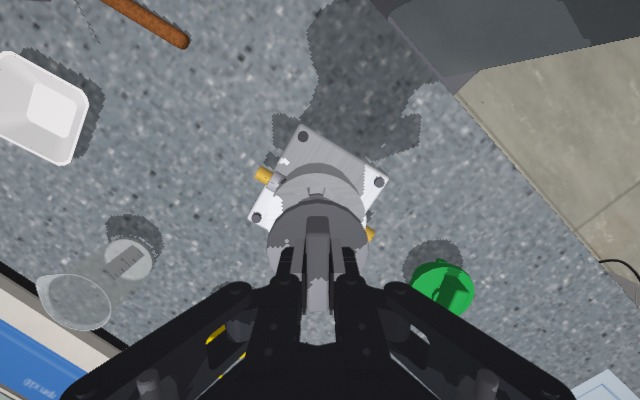

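The plug hangs centred over the ring, and the near slot at (316,193) lines up with the bar. I lower it gently.

>>> jog_arm --moves '[{"slide": [0,0,5],"angular": [0,0,0],"fingers": 1},{"slide": [0,0,9],"angular": [0,0,0],"fingers": 1},{"slide": [0,0,12],"angular": [0,0,0],"fingers": 1},{"slide": [0,0,15],"angular": [0,0,0],"fingers": 1},{"slide": [0,0,17],"angular": [0,0,0],"fingers": 1},{"slide": [0,0,18],"angular": [0,0,0],"fingers": 1},{"slide": [0,0,18],"angular": [0,0,0],"fingers": 1},{"slide": [0,0,18],"angular": [0,0,0],"fingers": 1}]'

```text
clock: 9.7
tcp_pos: [0.4616, -0.0417, 0.0992]
orientation: [-0.0, -0.365, 0.931, -0.0]
wrist_force: [-0.2, -1.1, -1.1]
finger_gap: 0.0108
grip_force: 54.2
```

```bash
cat > st.py <<'E'
from h import *
np.set_printoptions(precision=4,suppress=True)
s=get_state(); M=T(); print(s['clock'],s['wrist_force'],s['ft_torque'],s['finger_gap'],M[:3,3],np.degrees(np.arctan2(M[1,0],M[0,0])))
E
python3 st.py
```

```text
9.7 [-0.2043 -1.054  -1.1067] [0.015  0.0046 0.005 ] 0.010803133117972553 [ 0.4616 -0.0417  0.0992] -137.16293360528192
```

>>> jog_arm --moves '[{"slide": [0,0,1],"angular": [0,0,0],"fingers": 1},{"slide": [0,0,2],"angular": [0,0,0],"fingers": 1},{"slide": [0,0,2.5],"angular": [0,0,0],"fingers": 1},{"slide": [0,0,3],"angular": [0,0,0],"fingers": 1},{"slide": [0,0,3.5],"angular": [0,0,0],"fingers": 1},{"slide": [0,0,3.5],"angular": [0,0,0],"fingers": 1},{"slide": [0,0,3.5],"angular": [0,0,0],"fingers": 1}]'

```text
clock: 10.28
tcp_pos: [0.4616, -0.0417, 0.0958]
orientation: [-0.0, -0.365, 0.931, -0.0]
wrist_force: [-0.4, 0.7, -0.3]
finger_gap: 0.0109
grip_force: 54.2
```

```bash
python3 st.py
```

```text
10.2833 [-0.3579  0.7111 -0.3318] [ 0.0684  0.0125 -0.0211] 0.010914827742050449 [ 0.4616 -0.0417  0.0958] -137.15935774816353
```

>>> jog_arm --moves '[{"slide": [0,0,1],"angular": [0,0,0],"fingers": 1},{"slide": [0,0,2],"angular": [0,0,0],"fingers": 1},{"slide": [0,0,3],"angular": [0,0,0],"fingers": 1},{"slide": [0,0,3],"angular": [0,0,0],"fingers": 1},{"slide": [0,0,3],"angular": [0,0,0],"fingers": 1}]'

```text
clock: 10.7
tcp_pos: [0.4618, -0.0418, 0.0929]
orientation: [0.0, -0.365, 0.931, -0.0]
wrist_force: [-0.8, -0.3, 1.5]
finger_gap: 0.0107
grip_force: 54.5
```

```bash
python3 st.py
```

```text
10.7 [-0.7805 -0.3283  1.5329] [-0.0379 -0.0456  0.076 ] 0.010701679767834303 [ 0.4618 -0.0418  0.0929] -137.15956266770135
```

The 2.5 N reading at 2.5 mm past the plate height is just the spring, so the lugs are in the slots. I push on down.

>>> jog_arm --moves '[{"slide": [0,0,2],"angular": [0,0,0],"fingers": 1},{"slide": [0,0,4],"angular": [0,0,0],"fingers": 1},{"slide": [0,0,6],"angular": [0,0,0],"fingers": 1},{"slide": [0,0,7.5],"angular": [0,0,0],"fingers": 1},{"slide": [0,0,8.5],"angular": [0,0,0],"fingers": 1},{"slide": [0,0,9.5],"angular": [0,0,0],"fingers": 1},{"slide": [0,0,9.5],"angular": [0,0,0],"fingers": 1},{"slide": [0,0,9.5],"angular": [0,0,0],"fingers": 1}]'

```text
clock: 11.37
tcp_pos: [0.4619, -0.0418, 0.0839]
orientation: [0.0, -0.365, 0.931, -0.0]
wrist_force: [-3.1, 0.4, 9.1]
finger_gap: 0.011
grip_force: 55.6
```

```bash
python3 st.py
```

```text
11.3667 [-3.0927  0.3941  9.074 ] [ 0.1842  0.5285 -0.0453] 0.010997196860095966 [ 0.4619 -0.0418  0.0839] -137.16046541852236
```

>>> jog_arm --moves '[{"slide": [0.3,0.3,0.8],"angular": [0,0,0],"fingers": 1},{"slide": [0.3,0.3,0.8],"angular": [0,0,0],"fingers": 1},{"slide": [0.3,0.3,0.8],"angular": [0,0,0],"fingers": 1}]'

```text
clock: 11.62
tcp_pos: [0.4618, -0.0418, 0.0833]
orientation: [0.001, -0.365, 0.931, -0.0]
wrist_force: [-1.8, 0.5, 9.8]
finger_gap: 0.0104
grip_force: 55.7
```

```bash
python3 st.py
```

```text
11.6167 [-1.7544  0.4845  9.7862] [ 0.1209  0.4249 -0.0104] 0.010407586853603885 [ 0.4618 -0.0418  0.0833] -137.15591242558378
```

>>> jog_arm --moves '[{"slide": [0,0,0],"angular": [0,0,3],"fingers": 1},{"slide": [0,0,0],"angular": [0,0,6],"fingers": 1},{"slide": [0,0,0],"angular": [0,0,9],"fingers": 1},{"slide": [0,0,0],"angular": [0,0,12],"fingers": 1},{"slide": [0,0,0],"angular": [0,0,12],"fingers": 1}]'

```text
clock: 12.03
tcp_pos: [0.4622, -0.0419, 0.0835]
orientation: [0.001, -0.265, 0.964, -0.001]
wrist_force: [-0.5, 0.1, 9.8]
finger_gap: 0.0108
grip_force: 55.7
```

```bash
python3 st.py
```

```text
12.0333 [-0.5306  0.1378  9.7718] [ 0.1069  0.2265 -0.109 ] 0.01075154035576401 [ 0.4622 -0.0419  0.0835] -149.2848312132187
```

>>> jog_arm --moves '[{"slide": [0,0,0],"angular": [0,0,4],"fingers": 1},{"slide": [0,0,0],"angular": [0,0,8],"fingers": 1},{"slide": [0,0,0],"angular": [0,0,12],"fingers": 1},{"slide": [0,0,0],"angular": [0,0,16],"fingers": 1},{"slide": [0,0,0],"angular": [0,0,20],"fingers": 1},{"slide": [0,0,0],"angular": [0,0,24],"fingers": 1},{"slide": [0,0,0],"angular": [0,0,28],"fingers": 1},{"slide": [0,0,0],"angular": [0,0,32],"fingers": 1},{"slide": [0,0,0],"angular": [0,0,36],"fingers": 1},{"slide": [0,0,0],"angular": [0,0,36],"fingers": 1}]'

```text
clock: 12.87
tcp_pos: [0.4625, -0.042, 0.0836]
orientation: [0.002, 0.046, 0.999, -0.0]
wrist_force: [-0.9, 0.2, 8.9]
finger_gap: 0.0109
grip_force: 55.7
```

```bash
python3 st.py
```

```text
12.8667 [-0.8586  0.1964  8.8642] [0.0673 0.0834 0.0039] 0.010932697072849242 [ 0.4625 -0.042   0.0836] 174.67312634080903
```

>>> jog_arm --moves '[{"slide": [0,0,0],"angular": [0,0,1],"fingers": 1},{"slide": [0,0,0],"angular": [0,0,2],"fingers": 1},{"slide": [0,0,0],"angular": [0,0,3],"fingers": 1},{"slide": [0,0,0],"angular": [0,0,3],"fingers": 1}]'

```text
clock: 13.2
tcp_pos: [0.4625, -0.042, 0.0836]
orientation: [0.002, 0.071, 0.997, -0.0]
wrist_force: [-1.0, 0.3, 9.2]
finger_gap: 0.0104
grip_force: 55.7
```

```bash
python3 st.py
```

```text
13.2 [-1.043   0.3009  9.2418] [0.0728 0.1826 0.0063] 0.010369269499338933 [ 0.4625 -0.042   0.0836] 171.8051021726341
```

>>> jog_arm --moves '[{"slide": [0,0,0],"angular": [0,0,0.7],"fingers": 1},{"slide": [0,0,0],"angular": [0,0,1.5],"fingers": 1},{"slide": [0,0,0],"angular": [0,0,1.5],"fingers": 1}]'

```text
clock: 13.45
tcp_pos: [0.4625, -0.042, 0.0836]
orientation: [0.002, 0.084, 0.996, -0.0]
wrist_force: [-1.1, -0.3, 8.5]
finger_gap: 0.0108
grip_force: 55.7
```

```bash
python3 st.py
```

```text
13.45 [-1.0628 -0.349   8.5276] [0.0882 0.0925 0.0302] 0.010795829449546731 [ 0.4625 -0.042   0.0836] 170.3112027815829
```

>>> jog_arm --moves '[{"slide": [0,0,0],"angular": [0,0,0.7],"fingers": 1},{"slide": [0,0,0],"angular": [0,0,1.5],"fingers": 1},{"slide": [0,0,0],"angular": [0,0,1.5],"fingers": 1}]'

```text
clock: 13.7
tcp_pos: [0.4626, -0.0419, 0.0836]
orientation: [0.002, 0.097, 0.995, -0.0]
wrist_force: [0.5, 0.4, 8.8]
finger_gap: 0.0105
grip_force: 55.6
```

```bash
python3 st.py
```

```text
13.7 [0.4557 0.4052 8.7828] [0.1674 0.124  0.0735] 0.010502725690945229 [ 0.4626 -0.0419  0.0836] 168.83000381340688
```

>>> jog_arm --moves '[{"slide": [0,0,0],"angular": [0,0,0.7],"fingers": 1},{"slide": [0,0,0],"angular": [0,0,1.2],"fingers": 1},{"slide": [0,0,0],"angular": [0,0,1.2],"fingers": 1}]'

```text
clock: 13.95
tcp_pos: [0.4627, -0.0417, 0.0836]
orientation: [0.002, 0.108, 0.994, 0.0]
wrist_force: [0.1, 1.1, 8.0]
finger_gap: 0.0109
grip_force: 55.7
```

```bash
python3 st.py
```

```text
13.95 [0.1313 1.0615 8.017 ] [0.3161 0.0274 0.209 ] 0.010872102217098074 [ 0.4627 -0.0417  0.0836] 167.65610294058393
```

>>> jog_arm --moves '[{"slide": [0,0,0],"angular": [0,0,0.5],"fingers": 1},{"slide": [0,0,0],"angular": [0,0,1],"fingers": 1},{"slide": [0,0,0],"angular": [0,0,1],"fingers": 1}]'

```text
clock: 14.2
tcp_pos: [0.4627, -0.0416, 0.0836]
orientation: [0.002, 0.116, 0.993, 0.0]
wrist_force: [0.2, 2.0, 8.9]
finger_gap: 0.0112
grip_force: 55.8
```

```bash
python3 st.py; python3 -c "
from h import *
p=cam('wrist'); save(p,'w6.png'); a=ortho(p,(.462,-.0415),.0655,half=.05); cv2.imwrite('pics/c6.png',np.hstack([a,cv2.resize(cv2.cvtColor(p['color'],cv2.COLOR_RGB2BGR)[120:320,220:420],(300,300)).repeat(1,0) if 0 else cv2.resize(cv2.cvtColor(p['color'],cv2.COLOR_RGB2BGR)[150:350,260:380],(300,500))]))"
```

```text
14.2 [0.1697 2.0344 8.9198] [0.3377 0.004  0.3552] 0.011197521849043254 [ 0.4627 -0.0416  0.0836] 166.69702451743112
```

View pics/c6.png

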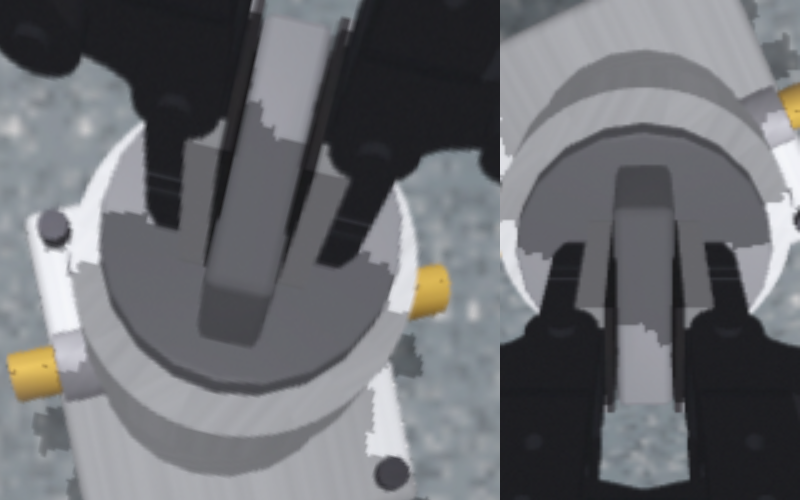

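The bar followed the gripper and is at about -13°. Torque climbs to 0.36 N·m, so it is at the stop. I ease the cap up into the notches while still holding it.

>>> jog_arm --moves '[{"slide": [0,0,0],"angular": [0,0,-0.7],"fingers": 1},{"slide": [0,0,-1],"angular": [0,0,-0.7],"fingers": 1},{"slide": [0,0,-2],"angular": [0,0,-0.7],"fingers": 1},{"slide": [0,0,-3],"angular": [0,0,-0.7],"fingers": 1},{"slide": [0,0,-3],"angular": [0,0,-0.7],"fingers": 1},{"slide": [0,0,-3],"angular": [0,0,-0.7],"fingers": 1}]'

```text
clock: 14.75
tcp_pos: [0.4625, -0.0416, 0.086]
orientation: [0.001, 0.11, 0.994, 0.0]
wrist_force: [5.8, 2.3, 2.9]
finger_gap: 0.0107
grip_force: 54.8
```

```bash
python3 st.py
```

```text
14.75 [5.7502 2.3492 2.8501] [ 0.5666 -1.1524  0.2328] 0.010670878081365149 [ 0.4625 -0.0416  0.086 ] 167.36016375853748
```

>>> jog_arm --moves '[{"slide": [0,0,0.5],"angular": [0,0,0.4],"fingers": 1},{"slide": [0,0,0.5],"angular": [0,0,0.4],"fingers": 1},{"slide": [0,0,0.5],"angular": [0,0,0.4],"fingers": 1}]'

```text
clock: 15.0
tcp_pos: [0.4626, -0.0417, 0.0859]
orientation: [0.001, 0.113, 0.994, 0.0]
wrist_force: [3.9, 2.2, 6.8]
finger_gap: 0.0108
grip_force: 55.5
```

```bash
python3 st.py
```

```text
15.0 [3.8739 2.1521 6.8052] [ 0.5877 -0.8821  0.2975] 0.010838745915000263 [ 0.4626 -0.0417  0.0859] 166.9690961288926
```

>>> jog_arm --moves '[{"slide": [0,0,0],"angular": [0,0,0],"fingers": 0.8},{"slide": [0,0,0],"angular": [0,0,0],"fingers": 0.6},{"slide": [0,0,0],"angular": [0,0,0],"fingers": 0.4},{"slide": [0,0,0],"angular": [0,0,0],"fingers": 0.2},{"slide": [0,0,0],"angular": [0,0,0],"fingers": 0.0},{"slide": [0,0,0],"angular": [0,0,0],"fingers": 0.0},{"slide": [0,0,0],"angular": [0,0,0],"fingers": 0.0},{"slide": [0,0,-10],"angular": [0,0,0],"fingers": 0.0},{"slide": [0,0,-40],"angular": [0,0,0],"fingers": 0.0}]'

```text
clock: 15.75
tcp_pos: [0.458, -0.041, 0.1219]
orientation: [-0.004, 0.114, 0.993, 0.001]
wrist_force: [-0.8, -0.2, -0.2]
finger_gap: 0.0855
grip_force: 0.0
```

>>> jog_arm --moves '[{"slide": [20,0,-80],"angular": [0,0,0],"fingers": 0},{"slide": [20,0,-80],"angular": [0,0,0],"fingers": 0},{"slide": [20,0,-80],"angular": [0,0,0],"fingers": 0},{"slide": [20,0,-80],"angular": [0,0,0],"fingers": 0},{"slide": [20,0,-80],"angular": [0,0,0],"fingers": 0}]'

```text
clock: 16.17
tcp_pos: [0.4417, -0.0372, 0.2049]
orientation: [0.0, 0.114, 0.994, -0.0]
wrist_force: [0.6, 0.3, -1.1]
finger_gap: 0.0853
grip_force: 0.0
```

```bash
python3 st.py; python3 - <<'E'
from h import *
np.set_printoptions(precision=4,suppress=True)
p=cam('wrist'); save(p,'w7.png'); a=ortho(p,(.462,-.0415),.0975,half=.05)
q=cam('side'); b=cv2.resize(cv2.cvtColor(q['color'],cv2.COLOR_RGB2BGR)[185:245,270:345],(300,240),interpolation=cv2.INTER_CUBIC)
c=np.zeros((500,300,3),np.uint8); c[:240]=b; cv2.imwrite('pics/c7.png',np.hstack([a,c]))
for t,z in [('cap_bar',.0855),('cap_mid',.069)]:
    for P in (p,q):
        for r in tip_of(t,P)[:3]: print(t,r['p'],np.round(r['point']),at_z(P,r['point'],z))
E
```

```text
16.1667 [ 0.6285  0.3013 -1.1161] [ 0.0226 -0.0317  0.0013] 0.08534840723210689 [ 0.4417 -0.0372  0.2049] 166.93954397827602
cap_bar 0.88 [448. 161.] [0.4379 0.0843 0.0855]
cap_bar 0.76 [317. 216.] [ 0.4625 -0.0419  0.0855]
cap_bar 0.69 [369. 312.] [ 0.5833 -0.0124  0.0855]
cap_bar 0.81 [355. 203.] [ 0.5899 -0.0974  0.0855]
cap_bar 0.78 [294. 186.] [0.4438 0.0315 0.0855]
cap_bar 0.7 [306. 200.] [ 0.4634 -0.0568  0.0855]
cap_mid 0.83 [317. 215.] [ 0.4686 -0.0428  0.069 ]
cap_mid 0.66 [364. 304.] [ 0.5862 -0.016   0.069 ]
cap_mid 0.65 [438. 154.] [0.434  0.0825 0.069 ]
cap_mid 0.84 [307. 201.] [ 0.4701 -0.0321  0.069 ]
cap_mid 0.82 [296. 189.] [0.4501 0.0404 0.069 ]
cap_mid 0.63 [360. 207.] [ 0.6045 -0.0939  0.069 ]
```

View pics/c7.png

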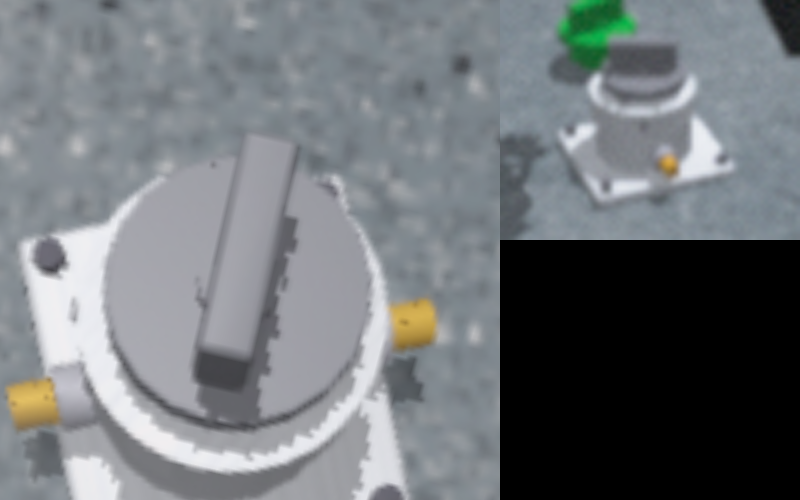

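```bash
python3 - <<'E'
from h import *
np.set_printoptions(precision=2,suppress=True)
p=cam('wrist'); c=(.462,-.0415); A=(.4625,-.0417)
def o(X):
    w=at_z(p,px(p,X),.0975); return 250-(w[1]-c[1])*5000, 250-(w[0]-c[0])*5000
t=np.linspace(0,2*np.pi,361)
for u in (.0345,.037,.040,.043):
    D=np.array([o([A[0]+.03*np.cos(a),A[1]+.03*np.sin(a),u+.0335]) for a in t]); a=np.radians(-13.4)
    B=np.array([o([A[0]+i*.023*np.cos(a)-j*.006*np.sin(a),A[1]+i*.023*np.sin(a)+j*.006*np.cos(a),u+.0575]) for i,j in ((1,1),(1,-1),(-1,-1),(-1,1))])
    print(u,'disc L,R,T,B',D[:,0].min(),D[:,0].max(),D[:,1].min(),D[:,1].max(),'bar',B.ravel())
Rg=np.array([o([A[0]+.036*np.cos(a),A[1]+.036*np.sin(a),.06]) for a in t]); print('ring',Rg.min(0),Rg.max(0))
E
```

```text
0.0345 disc L,R,T,B 104.57754337746641 371.47803111641093 168.70934134265636 435.60982908160105 bar [245.87 142.56 302.92 156.15 250.82 374.83 193.77 361.24]
0.037 disc L,R,T,B 104.30526645495581 373.7248664405363 163.28979550656157 432.70939549214216 bar [247.03 136.33 304.67 150.06 252.04 371.01 194.4  357.28]
0.04 disc L,R,T,B 103.97167200388307 376.47769539750624 156.6497527090161 429.15577610263995 bar [248.47 128.68 306.83 142.58 253.53 366.32 195.17 352.42]
0.043 disc L,R,T,B 103.63034578063085 379.2943271134143 149.85581257292552 425.5197939057093 bar [249.94 120.83 309.05 134.92 255.07 361.51 195.95 347.43]
ring [ 79.5  159.48] [390.48 470.45]
```

Disc rows 157/427 and bar centre row 247 fit an underside height of 40 mm. That is the locked height, and the cap is level.

```bash
python3 -c "
from workcell import *
print(hand_in())"
```

```text
the job is handed in; nothing more can be done
None
```

The grey cap sits in the housing, twisted clockwise to the stop and sprung back to the locked height, level by the last wrist picture. The arm is clear, the bystanders were not touched, and the job was handed in at about 16 s with no verdict returned.

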